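Find the push switch with the tired spring

TASK

Test the three latching push switches in the rack: press each button in, gently and without forcing it against its stop, until it clicks and stays in. One has a tired spring and clicks at about half the force of the others; when all three have been pressed in, take that one out and stand it upright on the floor of the grey reject tray, leaving the two sound ones seated in the rack and all three buttons in. Leave the other things on the bench where they are.

Things in the scene. Friction and masses are not known exactly. Their poses are not given: they have to be found in the camera images.
- rack: Aluminium test rack fixed to the bench, 74 (x) x 240 (y) x 24 mm high; three pockets in a row along y, 75 mm apart. Origin: centre of the underside; z up. It holds three switches that look alike: switch_a and switch_b sound, switch_c tired, in any order (not told, and not visible); plunger_ is a switch's button, travel_ how far it is in (0 out, 0.008 in).
- tray: Reject tray: grey open box fixed to the bench, 130 x 130 mm, 28 mm high, walls and floor 4 mm thick. Origin: centre of the underside; z up.
- rack_hole0 (a point): Middle of the mouth of the -y end pocket (36 mm square, 24 mm above the table), axes as the rack. A loose push switch (110 g) stands in it on the floor, 20 mm down, with 1 mm play each side: black housing 34 x 34 mm, its top 26 mm above this point, a steel bezel 33 mm across up to 32 mm, and a round flat grey button 23 mm across, its top 48 mm above this point when out, 40 mm when in.
- rack_hole1 (a point): Middle of the mouth of the middle pocket (36 mm square, 24 mm above the table), axes as the rack. A loose push switch (110 g) stands in it on the floor, 20 mm down, with 1 mm play each side: black housing 34 x 34 mm, its top 26 mm above this point, a steel bezel 33 mm across up to 32 mm, and a round flat grey button 23 mm across, its top 48 mm above this point when out, 40 mm when in.
- rack_hole2 (a point): Middle of the mouth of the +y end pocket (36 mm square, 24 mm above the table), axes as the rack. A loose push switch (110 g) stands in it on the floor, 20 mm down, with 1 mm play each side: black housing 34 x 34 mm, its top 26 mm above this point, a steel bezel 33 mm across up to 32 mm, and a round flat grey button 23 mm across, its top 48 mm above this point when out, 40 mm when in.
- tray_floor (a point): Middle of the reject tray's floor, 4 mm above the table; a switch stood here has its underside at this height. How the buttons feel: pushed straight down, the load peaks 2 to 4 mm in, is gone at 6 mm; there it snaps in to 8 mm and stays; beyond that its cap yields, 6 N per mm. Peak about 10 N if sound, 4 to 5 N if tired. Over 25 N on a button breaks it.
- cup: Orange drinking cup, 72 mm across, 85 mm high, behind the work; leave alone. Origin: centre of the underside.
- screwdriver: Screwdriver lying across the bench between the robot and the work, about 0.2 m long and 30 mm high; leave alone. Origin: its middle, underside.
- jar: Glass jar with steel lid, 60 mm across, 75 mm high; leave alone. Origin: centre of the underside.
- bearing: Steel bearing ring, 60 mm across, 16 mm high; leave alone. Origin: centre of the underside.
Not all that is in view belongs to the job. Of the things like the tray, leave any that is brown or turquoise; of the rest the smaller one is meant.

How it is judged:
On the way:
1. all three buttons are pressed in and stay in, the switches still seated in the rack (value of joint each of travel_a, travel_b, travel_c above 0.007 m and z of each of switch_a, switch_b, switch_c in the frame of rack below 0.008 m and x of switch_a in the frame of rack between -0.006 and 0.006 m and angle between each of switch_a, switch_b, switch_c's own z axis and vertical below 0.12 rad and x of switch_b in the frame of rack between -0.006 and 0.006 m and x of switch_c in the frame of rack between -0.006 and 0.006 m), for 0.2 s.
At the end, for the whole second after the job is handed in: The tired switch stands upright (within 7 degrees) on the tray floor, its centre within 48 mm of the tray's middle along both sides; the two sound ones are upright and fully down in their pockets (within 4 mm); all three buttons are in (over 7 mm); all at rest (value of joint each of travel_a, travel_b, travel_c above 0.007 m and z of each of switch_a, switch_b in the frame of rack below 0.008 m and x of switch_a in the frame of rack between -0.006 and 0.006 m and angle between each of switch_a, switch_b, switch_c's own z axis and vertical below 0.12 rad and x of switch_b in the frame of rack between -0.006 and 0.006 m and x of switch_c in the frame of tray between -0.048 and 0.048 m and y of switch_c in the frame of tray between -0.048 and 0.048 m and z of switch_c in the frame of tray below 0.008 m and linear speed of each of switch_a, switch_b, switch_c below 0.02 m/s); the robot touches nothing.
It fails at once if a button is pushed with more than 25 N (contact force between any of plunger_a, plunger_b, plunger_c and anything else above 25 N).
It fails at once if a bystander (cup, screwdriver, jar, bearing) is moved more than 20 mm (distance of any of cup, screwdriver, jar, bearing from where it was at the start of the episode above 0.02 m).
It also fails if it takes over 72 s, if anything falls off the work surface, if the arm or the gripper's body presses on something with over 40 N, if the wrist force passes 120 N, or if a joint passes its speed limit or range.

ROBOT

A 6-joint arm with a two-finger parallel gripper is mounted at the origin on the work surface. World frame = base frame: x ahead of the robot, y to its left, z up, the work surface at z = 0. Lengths are in m, angles in rad, forces in N, time in s.
With the tool pointing down it reaches from about 0.275 to 0.85 m from the base axis. Payload 19 kg.
Tool frame: the origin (TCP) lies midway between the tips of the shut fingers; the grasp point (between the pads) lies 19 mm behind it; z points along the fingers, y is the line along which they close (so a half turn about z gives the same grasp; the last joint's range is limited). The gripper opens to 85 mm and grips with 20 to 120 N. Pads are 22 mm wide; open, the fingers measure 114 mm over their backs; the gripper's body (76 mm by 85 mm) begins 54 mm behind the grasp point. The pads swing forward as they close: fully open they stand 13 mm farther back than shut.
Start: joints at [1.196, 0.15, 1.437, -0, 1.554, -0.134], TCP at [0.137, 0.558, 0.231] pointing down, gripper open.
Joint ranges: [-2.8, 2.8], [-0.68, 2.1], [0.12, 2.68], [-1.39, 4.53], [0.16, 2.79], [-2.81, 2.81]. Speed limits (rad/s): [1.89, 1.89, 2.22, 3.01, 3.01, 3.01].

INTERFACE

Orientations are given as a 3x3 rotation matrix whose columns are the frame's x, y, z axes.
In Python, from station import robot gives the robot as it stands.
- The arm moves only by the tool servo_tool, never from a script. Its argument "motion" is a list of rows, each a list of 3 entries, a list of its own where there are three numbers: the gripper command: -1 is fully open, 1 is shut, values between are in proportion, then the shift along the world's x, y, z in units of 0.5 m (1.0 is 0.5 m), then the turn about the world's z in units of 360 degrees (1.0 is 360 degrees). A call has 1 to 12 rows; each row is the pose to reach, as a shift and turn from the pose commanded when the call began, turning the shorter way round; what a row does not reach only later rows make up. A row lasts 1/10 s, in which the tool goes at most 50 mm and 8.59 degrees, less where a joint would pass 70% of its speed; a pose out of reach is approached as far as the arm can. A call with a number of a shift or a turn outside -1 to 1 is refused whole. A call with a gripper value outside its range is refused whole. The fingers move at their own pace and stop on an object; "squeeze" is the grip in N (left out, the last holds). Time passes only in rows, so rows that repeat a pose let the fingers close. It gives the time, the measured TCP pose, the force, the opening and the grip force at its end, in the units of the state.
- robot.state(): the state, without advancing time (a new reading comes with each control period).
- robot.grab_frame(name): name is "scene" or "side" or "wrist"; returns a dict with "image" (400x640x3 uint8, red, green, blue), "intrinsics" (3x3 intrinsics, pixels), "k1" (the pictures are not rectified: a ray, as slopes to the right and down, at radius r is drawn at 1 + k1 r^2 times it, then the intrinsics apply), "origin" and "orientation" of the camera in the world. Camera axes: x right, y up, looking along -z (the intrinsics and any distortion apply to the point x, -y, -z); pixel columns grow to the right and rows downward; lengths in m; the calibration is good to about 2 mm. A picture is of the moment at which its call begins. There is no depth.
- robot.close_job(): hands the job in; it is judged then, once.
Trained networks look in a picture, given as the dict that the camera call returned (one of the last four; its "shot" number tells which), for a name from the list of things; names that differ only in an ending like _2 or _b are one class to them, and where a whole thing is asked for, a point or a joint stands for the part that bears it (a point fixed in the world has none). Each returns a list of dicts, best first, with "conf" (0 to 1); they miss things now and then, are a little off and sometimes report something else, mostly with a low value. They report only what shows in the picture. A call takes as long as a camera call. They do not tell look-alikes from the thing itself.
- robot.recognise(target, picture): "centre" ([column, row] as shares, 0 to 1, of the picture: columns of its width, rows of its height, amid what is visible of it).
- robot.masks_of(target, picture): "pixels" (400x640 bool, what is visible of it) and "centre" ([column, row] as shares, 0 to 1, of the picture: columns of its width, rows of its height, amid what is visible of it).
The state is a dict: "time_s": time; "joint_positions": joint angles; "joint_velocities": joint speeds; "joint_torque": joint torques, N m; "ee_pos": TCP position; "ee_rot": TCP orientation; "contact_force": force on the tool from outside, world axes, zero at the start; "ft_torque": the same for the moment, N m; "width": finger opening in m; "grip_force": force on a finger pad.
Only numpy, scipy, OpenCV 4.12 (cv2) and the standard library are available. Lean on these libraries where they do the work, as an engineer would, in place of code of your own. Each camera call takes 0.05 s, during which the arm holds its last target. There are 200 camera calls.

## Working session

There is one attempt and no reset: what is moved stays moved. The work goes in short steps, Python scripts to look and compute and a tool call to move; the robot and the scene stay as the last step left them, time stands still between calls to the robot, and variables do not carry over. Pictures are saved under pics/ and viewed, at most 10 in all, crops included, and the job is handed in when it is done.

Besides the shell and the picture viewer there is one more tool, called after "Request:" as name(argument=value, ...) on one line, values as JSON. servo_tool: Moves the arm, as the interface text tells. Its arguments: {"type":"object","properties":{"motion":{"type":"array"},"squeeze":{"type":"number"}},"required":["motion"]}

```bash
mkdir -p pics; ls; cat > h.py <<'E'
import numpy as np, cv2
from station import robot
def ray(f,px):
    K=np.array(f["intrinsics"],float)
    d=np.array([f["k1"],0,0,0,0],float)
    p=cv2.undistortPoints(np.array(px,float).reshape(-1,1,2),K,d).reshape(-1,2)
    v=np.c_[p[:,0],-p[:,1],-np.ones(len(p))]
    return np.array(f["origin"]),v@np.array(f["orientation"]).T
def onz(f,px,z):
    o,v=ray(f,px); return o+v*((z-o[2])/v[:,2])[:,None]
def proj(f,P):
    K=np.array(f["intrinsics"],float)
    q=(np.array(P,float).reshape(-1,3)-np.array(f["origin"]))@np.array(f["orientation"])
    s=np.c_[q[:,0]/-q[:,2],-q[:,1]/-q[:,2]]; r2=(s**2).sum(1,keepdims=True)
    s=s*(1+f["k1"]*r2); return s@K[:2,:2].T+K[:2,2]
def save(f,n): cv2.imwrite("pics/"+n,f["image"][:,:,::-1])
E
python3 - <<'E'
from h import *
a=robot.grab_frame("scene");b=robot.grab_frame("side")
cv2.imwrite("pics/a.png",np.vstack([a["image"],b["image"]])[:,:,::-1][::1,::1]) 
im=np.vstack([a["image"],b["image"]])[:,:,::-1]
save(a,"scene.png");save(b,"side.png")
for n,f in(("scene",a),("side",b)):
    print(n,np.round(f["origin"],3),f["k1"],np.round(f["intrinsics"],1).tolist())
    for t in["rack","tray","switch_a","plunger_a","cup","screwdriver","jar","bearing"]:
        for d in robot.recognise(t,f)[:4]:
            px=np.array(d["centre"])*[640,400]
            z=dict(plunger_a=.072,switch_a=.05).get(t,.01)
            print(t,round(d["conf"],2),px.round(),onz(f,px,z).round(3)[0])
print(robot.state())
E
```

```text
pics
scene [ 1.17  -0.334  0.717] -0.04257180969367275 [[370.9, 0.0, 317.3], [0.0, 370.9, 200.9], [0.0, 0.0, 1.0]]
rack 0.94 [222. 276.] [ 0.56  -0.192  0.01 ]
tray 0.95 [166. 218.] [ 0.267 -0.23   0.01 ]
tray 0.83 [326. 203.] [0.498 0.175 0.01 ]
tray 0.7 [297. 161.] [0.26  0.235 0.01 ]
tray 0.62 [372. 137.] [0.302 0.543 0.01 ]Traceback (most recent call last):
  File "<stdin>", line 9, in <module>
ValueError: it knows: bearing, cup, jar, rack, rack_hole, screwdriver, tray, tray_floor
```

```bash
python3 - <<'E'
from h import *
a=robot.grab_frame("scene");b=robot.grab_frame("side")
save(a,"scene.png");save(b,"side.png")
for n,f in(("scene",a),("side",b)):
    print(n,np.round(f["origin"],3))
    for t in["rack","tray","rack_hole","cup","screwdriver","jar","bearing"]:
        for d in robot.recognise(t,f)[:4]:
            px=np.array(d["centre"])*[640,400]
            print(t,round(d["conf"],2),px.round(),onz(f,px,.024 if 'rack' in t else .01).round(3)[0])
print(robot.state())
E
```

```text
scene [ 1.17  -0.334  0.717]
rack 0.66 [223. 277.] [ 0.578 -0.193  0.024]
tray 0.69 [299. 163.] [0.274 0.232 0.01 ]
tray 0.68 [323. 202.] [0.491 0.171 0.01 ]
tray 0.65 [166. 219.] [ 0.269 -0.231  0.01 ]
rack_hole 0.84 [225. 277.] [ 0.581 -0.19   0.024]
cup 0.73 [306. 285.] [ 0.709 -0.045  0.01 ]
screwdriver 0.66 [241. 210.] [ 0.371 -0.038  0.01 ]
bearing 0.53 [376. 237.] [0.692 0.195 0.01 ]
side [ 0.323 -0.715  0.67 ]
rack 0.65 [380. 332.] [ 0.527 -0.232  0.024]
tray 0.94 [323. 215.] [0.508 0.165 0.01 ]
tray 0.83 [248. 358.] [ 0.285 -0.221  0.01 ]
tray 0.79 [238. 155.] [0.311 0.557 0.01 ]
tray 0.66 [225. 211.] [0.26  0.248 0.01 ]
rack_hole 0.87 [385. 321.] [ 0.544 -0.209  0.024]
cup 0.9 [445. 245.] [ 0.758 -0.017  0.01 ]
screwdriver 0.91 [281. 274.] [ 0.372 -0.023  0.01 ]
jar 0.64 [461. 289.] [ 0.729 -0.154  0.01 ]
bearing 0.75 [391. 199.] [0.704 0.192 0.01 ]
bearing 0.3 [460. 288.] [ 0.728 -0.151  0.01 ]
{'time_s': 1.0, 'joint_positions': array([ 1.19601138e+00,  1.50488057e-01,  1.43740225e+00, -1.95014242e-05,
        1.55380923e+00, -1.34028307e-01]), 'joint_velocities': array([ 6.07693804e-04, -2.24905923e-04, -6.41696892e-04,  2.81614055e-05,
        1.39773220e-03, -2.31805468e-03]), 'joint_torque': array([-2.33709790e-03, -7.12784171e+01, -5.71061790e+01, -4.86357640e-04,
        1.06460320e-03, -3.15600414e-05]), 'ee_pos': array([0.13712955, 0.55837205, 0.23127225]), 'ee_rot': array([[-9.71157921e-01,  2.38437187e-01, -2.09792079e-05],
       [ 2.38437188e-01,  9.71157915e-01, -1.06595237e-04],
       [-5.04214471e-06, -1.08523032e-04, -9.99999994e-01]]), 'contact_force': array([-0.18280158,  0.40295966, -0.63945469]), 'ft_torque': array([0.06761766, 0.01486729, 0.01813911]), 'grip_force': 0.0, 'width': 0.08555901655339765}
```

View pics/scene.png

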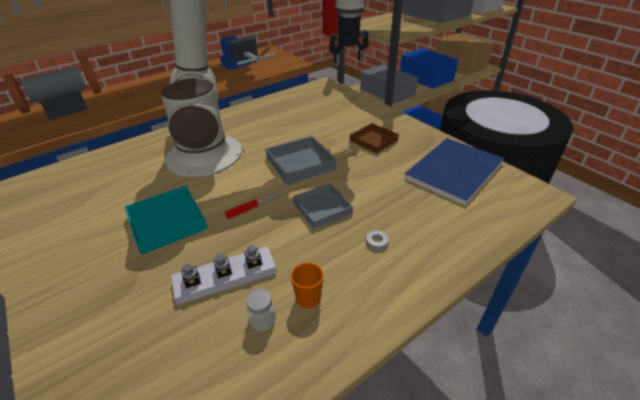

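View pics/side.png

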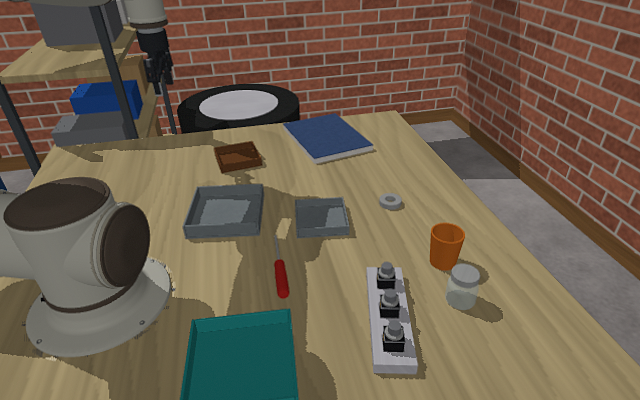

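The scene view shows the rack with three switches at about (225,272), and the side view shows it at (390,320). The small grey tray is at (323,205) in the scene view and (321,217) in the side view. The larger grey tray at (300,160) is a decoy, along with the turquoise and brown ones. Next I'll move above the rack to get a wrist view.

Request:
servo_tool(motion=[[1, [0.36, -0.76, 0.12], -0.21], [1, [0.36, -0.76, 0.12], -0.21], [1, [0.36, -0.76, 0.12], -0.21], [1, [0.36, -0.76, 0.12], -0.21], [1, [0.36, -0.76, 0.12], -0.21], [1, [0.36, -0.76, 0.12], -0.21], [1, [0.36, -0.76, 0.12], -0.21], [1, [0.36, -0.76, 0.12], -0.21], [1, [0.36, -0.76, 0.12], -0.21], [1, [0.36, -0.76, 0.12], -0.21]], squeeze=40)

```text
time_s: 2.0
ee_pos: [0.3183, 0.176, 0.2919]
ee_rot: [[-0.002, 1.0, 0.001], [1.0, 0.002, -0.0], [-0.0, 0.001, -1.0]]
contact_force: [-0.3, -0.2, -0.4]
width: 0.0
grip_force: 0.0
```

Request:
servo_tool(motion=[[1, [0.38, -0.76, 0.0], 0], [1, [0.38, -0.76, 0.0], 0], [1, [0.38, -0.76, 0.0], 0], [1, [0.38, -0.76, 0.0], 0], [1, [0.38, -0.76, 0.0], 0], [1, [0.38, -0.76, 0.0], 0], [1, [0.38, -0.76, 0.0], 0], [1, [0.38, -0.76, 0.0], 0], [1, [0.38, -0.76, 0.0], 0], [1, [0.38, -0.76, 0.0], 0], [1, [0.38, -0.76, 0.0], 0]])

```text
time_s: 3.1
ee_pos: [0.5074, -0.2012, 0.2907]
ee_rot: [[-0.011, 1.0, -0.001], [1.0, 0.011, 0.001], [0.001, -0.001, -1.0]]
contact_force: [-0.3, 1.7, 0.5]
width: 0.0001
grip_force: 0.0
```

```bash
python3 - <<'E'
from h import *
f=robot.grab_frame("wrist"); save(f,"w1.png")
print(np.round(f["origin"],3),np.round(f["orientation"],3).tolist(),robot.state()["ee_pos"])
for t in["rack","rack_hole","tray","jar","screwdriver"]:
    for d in robot.recognise(t,f)[:4]:
        px=np.array(d["centre"])*[640,400]; print(t,round(d["conf"],2),px.round(),onz(f,px,.024).round(3)[0])
E
```

```text
[ 0.508 -0.135  0.433] [[1.0, -0.012, -0.002], [0.012, 0.966, 0.259], [-0.001, -0.259, 0.966]] [ 0.50721844 -0.20066276  0.29111102]
rack 0.62 [359. 142.] [ 0.56  -0.165  0.024]
rack 0.33 [523.  48.] [ 0.76  -0.046  0.024]
rack_hole 0.94 [358. 144.] [ 0.56  -0.168  0.024]
tray 0.71 [148. 184.] [ 0.276 -0.225  0.024]
jar 0.84 [486. 150.] [ 0.73  -0.172  0.024]
screwdriver 0.69 [208.  40.] [ 0.372 -0.044  0.024]
```

View pics/w1.png

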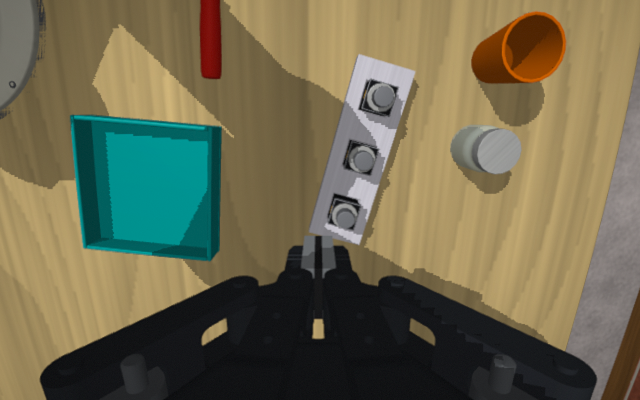

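The wrist view shows the rack tilted, with corners at about (361,55), (415,72), (362,245) and (309,233). The button tops are near (383,92), (364,156) and (346,212). I'll measure them precisely.

```bash
python3 - <<'E'
from h import *
f=robot.grab_frame("wrist")
c=onz(f,[(361,55),(415,72),(362,245),(309,233)],.024)
print(c.round(4),np.linalg.norm(c-np.roll(c,-1,0),axis=1).round(4),c.mean(0))
g=cv2.cvtColor(f["image"],cv2.COLOR_RGB2GRAY)[40:250,300:430]
s=4; G=cv2.resize(g,None,fx=s,fy=s,interpolation=cv2.INTER_CUBIC)
C=cv2.HoughCircles(cv2.GaussianBlur(G,(0,0),3),cv2.HOUGH_GRADIENT,1,120,param1=80,param2=15,minRadius=35,maxRadius=70)
P=C[0][:5]; px=P[:,:2]/s+[300,40]
print(px.round(1),P[:,2]/s); print(onz(f,px,.072).round(4))
V=cv2.cvtColor(G,cv2.COLOR_GRAY2BGR)
for x,y,r in P: cv2.circle(V,(int(x),int(y)),int(r),(0,0,255),1)
# rack mask
b=[m for m in robot.masks_of("rack",f)][0]["pixels"].astype(np.uint8)
k=max(cv2.findContours(b,0,2)[0],key=cv2.contourArea)
print(cv2.minAreaRect(k))
# model overlay: fit rack from corners
m=c.mean(0); e=(c[0]+c[1]-c[2]-c[3])[:2]; ey=e/np.hypot(*e); ex=np.array([ey[1],-ey[0]])
print("yaw deg",np.degrees(np.arctan2(ex[1],ex[0])))
for i in(-1,0,1):
    q=m[:2]+ey*.075*i; print("hole",i,q.round(4))
    t=np.linspace(0,6.3,40); 
    pts=(proj(f,np.c_[q[0]+.0115*np.cos(t),q[1]+.0115*np.sin(t),0*t+.072])-[300,40])*s
    cv2.polylines(V,[pts.astype(int)],True,(0,255,0),1)
cv2.imwrite("pics/w2.png",cv2.resize(V,None,fx=.7,fy=.7))
E
```

```text
[[ 0.5591 -0.0593  0.024 ]
 [ 0.6274 -0.0777  0.024 ]
 [ 0.5722 -0.3097  0.024 ]
 [ 0.4966 -0.2923  0.024 ]] [0.0706 0.2385 0.0776 0.2412] [ 0.56383013 -0.18474351  0.024     ]
[[382.9  98.1]
 [361.9 159.4]
 [344.9 216.4]] [15.875 13.525 12.8  ]
[[ 0.5794 -0.1126  0.072 ]
 [ 0.5591 -0.1815  0.072 ]
 [ 0.5416 -0.2515  0.072 ]]
((360.0537414550781, 150.37045288085938), (60.09908676147461, 184.69625854492188), 16.189205169677734)
yaw deg -14.206343461440936
hole -1 [ 0.5454 -0.2574]
hole 0 [ 0.5638 -0.1847]
hole 1 [ 0.5822 -0.112 ]
```

View pics/w2.png

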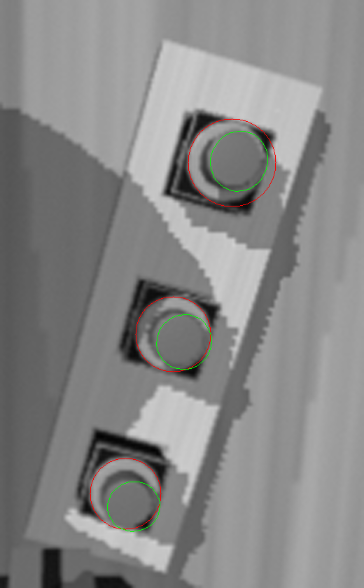

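The overlay from the corner fit (green) lands on the button tops. Next I'll go over the middle button and align the yaw.

Request:
servo_tool(motion=[[1, [0.113, 0.034, -0.2], -0.041], [1, [0.113, 0.034, -0.2], -0.041], [1, [0.113, 0.034, -0.3], -0.041], [1, [0.113, 0.034, -0.4], -0.041], [1, [0.113, 0.034, -0.4], -0.041], [1, [0.113, 0.034, -0.4], -0.041], [1, [0.113, 0.034, -0.4], -0.041]])

```text
time_s: 4.2
ee_pos: [0.5645, -0.1852, 0.0938]
ee_rot: [[0.245, 0.97, 0.002], [0.97, -0.245, -0.001], [-0.001, 0.003, -1.0]]
contact_force: [1.1, -0.5, -0.6]
width: 0.0001
grip_force: 0.0
```

```bash
python3 - <<'E'
from h import *
a=robot.grab_frame("scene");b=robot.grab_frame("side")
V=np.hstack([cv2.resize(a["image"][220:310,160:290],None,fx=3,fy=4,interpolation=2)[:360,:390],cv2.resize(b["image"][240:360,350:450],None,fx=3.5,fy=3,interpolation=2)[:360]])
cv2.imwrite("pics/p1.png",V[:,:,::-1]); s=robot.state(); print(s["ee_pos"],s["ee_rot"].round(3).tolist(),s["contact_force"])
E
```

```text
[ 0.56471734 -0.18528188  0.09417824] [[0.245, 0.97, 0.004], [0.97, -0.245, -0.002], [-0.001, 0.004, -1.0]] [0.82026773 0.1642735  0.41189026]
```

View pics/p1.png

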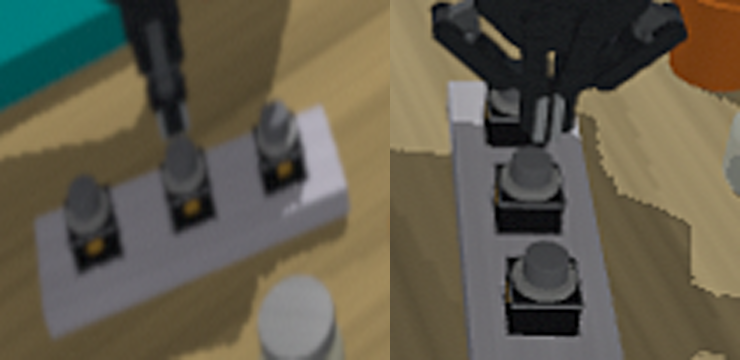

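The fingertips are above the middle button in both views. I'll descend in small steps.

Request:
servo_tool(motion=[[1, [0, 0, -0.018], 0], [1, [0, 0, -0.034], 0], [1, [0, 0, -0.034], 0]])

```text
time_s: 4.6
ee_pos: [0.5631, -0.1844, 0.0731]
ee_rot: [[0.245, 0.97, -0.002], [0.97, -0.245, 0.001], [0.0, -0.002, -1.0]]
contact_force: [-0.1, 0.0, -0.9]
width: -0.0001
grip_force: 0.0
```

Request:
servo_tool(motion=[[1, [0, 0, -0.004], 0], [1, [0, 0, -0.004], 0], [1, [0, 0, -0.004], 0]])

```text
time_s: 4.9
ee_pos: [0.5637, -0.1847, 0.0724]
ee_rot: [[0.245, 0.97, 0.0], [0.97, -0.245, -0.0], [-0.0, 0.0, -1.0]]
contact_force: [0.8, -0.1, 0.7]
width: 0.0002
grip_force: 0.0
```

Request:
servo_tool(motion=[[1, [0, 0, -0.002], 0], [1, [0, 0, -0.004], 0], [1, [0, 0, -0.004], 0]])

```text
time_s: 5.2
ee_pos: [0.5638, -0.1847, 0.0705]
ee_rot: [[0.245, 0.97, 0.0], [0.97, -0.245, -0.0], [-0.0, 0.0, -1.0]]
contact_force: [0.2, 0.1, 5.7]
width: -0.0001
grip_force: 2.5
```

Request:
servo_tool(motion=[[1, [0, 0, -0.002], 0], [1, [0, 0, -0.002], 0]])

```text
time_s: 5.4
ee_pos: [0.5638, -0.1847, 0.0696]
ee_rot: [[0.245, 0.97, 0.0], [0.97, -0.245, -0.0], [-0.0, 0.0, -1.0]]
contact_force: [-1.3, -0.1, 7.2]
width: 0.0002
grip_force: 3.2
```

Request:
servo_tool(motion=[[1, [0, 0, -0.002], 0], [1, [0, 0, -0.002], 0]])

```text
time_s: 5.6
ee_pos: [0.5638, -0.1847, 0.0686]
ee_rot: [[0.245, 0.97, 0.0], [0.97, -0.245, -0.0], [-0.0, 0.0, -1.0]]
contact_force: [-1.2, 1.8, 6.3]
width: -0.0
grip_force: 3.4
```

Request:
servo_tool(motion=[[1, [0, 0, -0.002], 0], [1, [0, 0, -0.002], 0]])

```text
time_s: 5.8
ee_pos: [0.5637, -0.1847, 0.0675]
ee_rot: [[0.245, 0.97, 0.0], [0.97, -0.245, -0.0], [-0.0, 0.0, -1.0]]
contact_force: [-0.7, 1.1, 4.7]
width: -0.0001
grip_force: 2.5
```

Request:
servo_tool(motion=[[1, [0, 0, -0.002], 0], [1, [0, 0, -0.004], 0], [1, [0, 0, -0.004], 0]])

```text
time_s: 6.1
ee_pos: [0.5635, -0.1845, 0.0649]
ee_rot: [[0.245, 0.97, -0.001], [0.97, -0.245, 0.0], [0.0, -0.001, -1.0]]
contact_force: [-0.8, 0.2, -0.1]
width: 0.0001
grip_force: 0.0
```

Request:
servo_tool(motion=[[1, [0, 0, 0.04], 0], [1, [-0.037, -0.146, 0.04], 0], [1, [-0.037, -0.146, 0.04], 0], [1, [-0.037, -0.146, 0.02], 0], [1, [-0.037, -0.146, 0.014], 0], [1, [-0.037, -0.146, 0.014], 0]])

```text
time_s: 6.7
ee_pos: [0.5451, -0.257, 0.0718]
ee_rot: [[0.244, 0.97, -0.001], [0.97, -0.244, 0.0], [0.0, -0.001, -1.0]]
contact_force: [-0.6, -0.9, 3.8]
width: -0.0001
grip_force: 1.4
```

Request:
servo_tool(motion=[[1, [0, 0, -0.002], 0], [1, [0, 0, -0.004], 0], [1, [0, 0, -0.004], 0]])

```text
time_s: 7.0
ee_pos: [0.5454, -0.2573, 0.0706]
ee_rot: [[0.244, 0.97, 0.0], [0.97, -0.244, -0.0], [-0.0, 0.0, -1.0]]
contact_force: [-1.0, -2.5, 4.2]
width: -0.0002
grip_force: 2.8
```

Request:
servo_tool(motion=[[1, [0, 0, -0.002], 0], [1, [0, 0, -0.002], 0]])

```text
time_s: 7.2
ee_pos: [0.5453, -0.2575, 0.0697]
ee_rot: [[0.244, 0.97, 0.0], [0.97, -0.244, -0.001], [-0.0, 0.0, -1.0]]
contact_force: [-3.0, -1.6, 6.4]
width: 0.0002
grip_force: 3.3
```

Request:
servo_tool(motion=[[1, [0, 0, -0.002], 0], [1, [0, 0, -0.002], 0]])

```text
time_s: 7.4
ee_pos: [0.5453, -0.2575, 0.0687]
ee_rot: [[0.244, 0.97, 0.0], [0.97, -0.244, -0.001], [-0.0, 0.0, -1.0]]
contact_force: [-2.5, -1.5, 7.5]
width: 0.0003
grip_force: 3.3
```

Request:
servo_tool(motion=[[1, [0, 0, -0.002], 0], [1, [0, 0, -0.002], 0]])

```text
time_s: 7.6
ee_pos: [0.5453, -0.2574, 0.0676]
ee_rot: [[0.244, 0.97, 0.0], [0.97, -0.244, -0.0], [-0.0, 0.0, -1.0]]
contact_force: [-2.3, -1.5, 3.7]
width: 0.0002
grip_force: 2.0
```

Request:
servo_tool(motion=[[1, [0, 0, -0.002], 0], [1, [0, 0, -0.004], 0], [1, [0, 0, -0.004], 0]])

```text
time_s: 7.9
ee_pos: [0.545, -0.2573, 0.0648]
ee_rot: [[0.244, 0.97, -0.001], [0.97, -0.244, 0.001], [0.0, -0.001, -1.0]]
contact_force: [-0.1, -0.2, 0.5]
width: 0.0003
grip_force: 0.0
```

Request:
servo_tool(motion=[[1, [0, 0, 0.06], 0], [1, [0.074, 0.292, 0.06], 0], [1, [0.074, 0.292, 0.06], 0], [1, [0.074, 0.292, 0.06], 0], [1, [0.074, 0.292, 0.04], 0], [1, [0.074, 0.292, 0.02], 0], [1, [0.074, 0.292, 0.014], 0], [1, [0.074, 0.292, 0.014], 0]])

```text
time_s: 8.7
ee_pos: [0.5817, -0.1125, 0.0717]
ee_rot: [[0.246, 0.969, -0.001], [0.969, -0.246, 0.0], [0.0, -0.001, -1.0]]
contact_force: [-0.7, 1.5, 2.1]
width: 0.0001
grip_force: 1.0
```

Request:
servo_tool(motion=[[1, [0, 0, -0.002], 0], [1, [0, 0, -0.004], 0], [1, [0, 0, -0.004], 0]])

```text
time_s: 9.0
ee_pos: [0.5821, -0.112, 0.0705]
ee_rot: [[0.245, 0.969, 0.0], [0.969, -0.245, 0.0], [0.0, 0.0, -1.0]]
contact_force: [-1.4, 1.6, 3.7]
width: 0.0
grip_force: 1.7
```

Request:
servo_tool(motion=[[1, [0, 0, -0.002], 0], [1, [0, 0, -0.002], 0]])

```text
time_s: 9.2
ee_pos: [0.5821, -0.1117, 0.0693]
ee_rot: [[0.245, 0.97, -0.0], [0.97, -0.245, 0.0], [0.0, -0.0, -1.0]]
contact_force: [-1.1, 1.4, 3.4]
width: -0.0002
grip_force: 1.7
```

Request:
servo_tool(motion=[[1, [0, 0, -0.002], 0], [1, [0, 0, -0.002], 0]])

```text
time_s: 9.4
ee_pos: [0.5821, -0.1116, 0.0681]
ee_rot: [[0.245, 0.97, -0.0], [0.97, -0.245, 0.0], [-0.0, -0.0, -1.0]]
contact_force: [-1.8, 0.9, 2.8]
width: 0.0
grip_force: 1.3
```

Request:
servo_tool(motion=[[1, [0, 0, -0.002], 0], [1, [0, 0, -0.002], 0]])

```text
time_s: 9.6
ee_pos: [0.582, -0.1116, 0.067]
ee_rot: [[0.245, 0.97, -0.0], [0.97, -0.245, 0.0], [-0.0, -0.0, -1.0]]
contact_force: [-0.7, 1.4, 0.7]
width: 0.0002
grip_force: 0.5
```

Request:
servo_tool(motion=[[1, [0, 0, -0.002], 0], [1, [0, 0, -0.004], 0], [1, [0, 0, -0.004], 0]])

```text
time_s: 9.9
ee_pos: [0.582, -0.1116, 0.065]
ee_rot: [[0.245, 0.97, -0.0], [0.97, -0.245, 0.0], [-0.0, -0.0, -1.0]]
contact_force: [0.2, -0.4, 1.5]
width: 0.0
grip_force: 0.0
```

The +y end button peaked at about 3.7 N, against about 7.3 N for the other two, so that one is the tired switch. Now I'll raise, open the gripper, check the buttons and measure the tray.

Request:
servo_tool(motion=[[1, [0, 0, 0.1], 0], [-1, [0, 0, 0.2], 0], [-1, [-0.1, 0.2, 0.36], 0], [-1, [-0.1, 0.2, 0.36], 0], [-1, [-0.1, 0.2, 0.36], 0], [-1, [-0.1, 0.2, 0.36], 0], [-1, [-0.1, 0.2, 0.36], 0], [-1, [-0.1, 0.2, 0.36], 0]])

```text
time_s: 10.7
ee_pos: [0.5322, -0.0122, 0.2443]
ee_rot: [[0.245, 0.97, -0.001], [0.97, -0.245, -0.0], [-0.0, -0.001, -1.0]]
contact_force: [-0.1, -0.5, -0.6]
width: 0.0854
grip_force: 0.0
```

```bash
python3 - <<'E'
from h import *
from scipy.optimize import minimize
w=robot.grab_frame("wrist");a=robot.grab_frame("scene");b=robot.grab_frame("side")
print(robot.state()["ee_pos"])
V=np.hstack([cv2.resize(w["image"],(400,250)),cv2.resize(b["image"][240:360,350:450],(208,250)),cv2.resize(a["image"][220:310,160:290],(190,250))])
V=np.vstack([V[:,:798],np.zeros((300,798,3),np.uint8)])
V[250:550,:400]=cv2.resize(b["image"][180:255,275:375],(400,300),interpolation=2)
V[250:550,400:798]=cv2.resize(a["image"][170:245,273:373],(398,300),interpolation=2)
cv2.imwrite("pics/p2.png",V[:,:,::-1])
fs=[]
for f in(a,b,w):
    for d in robot.masks_of("tray",f):
        c=onz(f,np.array([d["centre"]])*[640,400],.01)[0][:2]
        print(d["conf"],c.round(3))
        if np.hypot(*(c-[.5,.17]))<.05 and d["conf"]>.3: fs.append((f,d["pixels"])); break
def model(p,f):
    t=np.radians(p[2]);R=np.array([[np.cos(t),-np.sin(t)],[np.sin(t),np.cos(t)]])
    q=np.array([[-1,-1],[1,-1],[1,1],[-1,1]])*.065@R.T+p[:2]
    P=np.vstack([np.c_[q,np.zeros(4)],np.c_[q,np.full(4,.028)]])
    M=np.zeros((400,640),np.uint8); h=cv2.convexHull((proj(f,P)*16).astype(np.int32)); cv2.fillConvexPoly(M,h,1,shift=4); return M>0
def cost(p): return -sum((model(p,f)&m).sum()/(model(p,f)|m).sum() for f,m in fs)/len(fs)
best=min((minimize(cost,[.5+dx,.17,y],method="Nelder-Mead",options=dict(initial_simplex=np.array([[.5,.17,y],[.52,.17,y],[.5,.19,y],[.5,.17,y+15]]))) for y in(-30,-10,10,30) for dx in(0,)),key=lambda r:r.fun)
print(len(fs),best.x,best.fun)
E
```

```text
[ 0.53220957 -0.01233652  0.24424739]
0.9 [0.495 0.17 ]
0.9 [0.506 0.17 ]
0.62 [0.278 0.199]
0.59 [0.496 0.147]
3 [ 0.50152181  0.16018573 -7.89750511] -0.9598046261071098
```

View pics/p2.png

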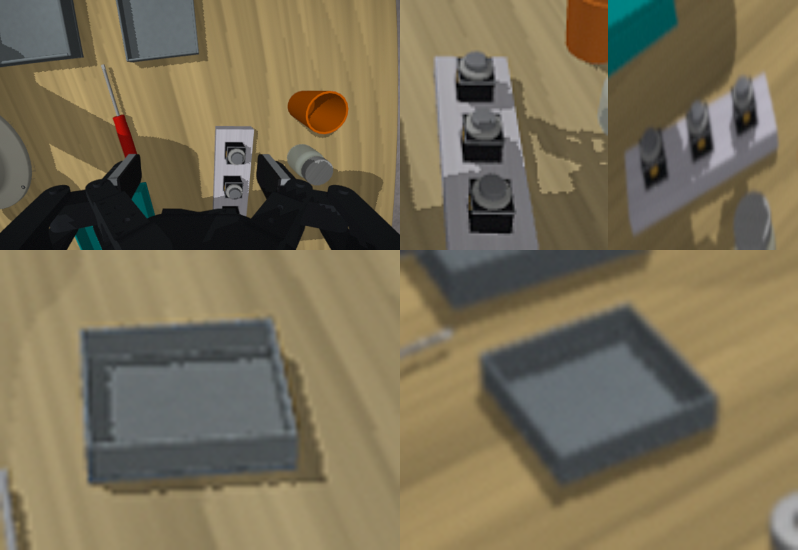

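All three buttons look in. The tray centre is (0.5015, 0.160), yaw -8°, with an overlap of 0.96. Next I'll grasp the +y end switch.

Request:
servo_tool(motion=[[-1, [0.1, -0.2, 0], 0], [-1, [0.1, -0.2, 0], 0], [-1, [0.1, -0.2, -0.1], 0], [-1, [0.1, -0.2, -0.2], 0], [-1, [0.1, -0.2, -0.28], 0], [-1, [0.1, -0.2, -0.34], 0], [-1, [0.1, -0.2, -0.4], 0], [-1, [0.1, -0.2, -0.43], 0], [-1, [0.1, -0.2, -0.43], 0], [-1, [0.1, -0.2, -0.43], 0]], squeeze=40)

```text
time_s: 12.0
ee_pos: [0.5827, -0.1119, 0.0313]
ee_rot: [[0.245, 0.97, 0.001], [0.97, -0.245, -0.0], [-0.0, 0.001, -1.0]]
contact_force: [0.8, -0.8, 1.1]
width: 0.0855
grip_force: 0.0
```

Request:
servo_tool(motion=[[1, [0, 0, 0], 0], [1, [0, 0, 0], 0], [1, [0, 0, 0], 0], [1, [0, 0, 0], 0], [1, [0, 0, 0], 0], [1, [0, 0, 0], 0]])

```text
time_s: 12.6
ee_pos: [0.5808, -0.1112, 0.031]
ee_rot: [[0.244, 0.97, -0.003], [0.97, -0.244, 0.001], [0.0, -0.003, -1.0]]
contact_force: [-17.3, 4.4, 18.3]
width: 0.0332
grip_force: 40.7
```

Request:
servo_tool(motion=[[1, [0, 0, 0.003], 0], [1, [0, 0, 0.006], 0], [1, [0, 0, 0.01], 0], [1, [0, 0, 0.02], 0], [1, [0, 0, 0.02], 0]])

```text
time_s: 13.1
ee_pos: [0.5808, -0.1112, 0.0401]
ee_rot: [[0.245, 0.97, -0.003], [0.97, -0.245, 0.001], [0.0, -0.003, -1.0]]
contact_force: [-11.8, 1.5, 6.0]
width: 0.0331
grip_force: 42.2
```

```bash
python3 - <<'E'
from h import *
a=robot.grab_frame("scene");b=robot.grab_frame("side");print(robot.state()["contact_force"],robot.state()["ee_pos"])
V=np.hstack([cv2.resize(a["image"][200:310,160:300],(400,400),interpolation=2),cv2.resize(b["image"][220:320,340:440],(400,400),interpolation=2)])
cv2.imwrite("pics/p3.png",V[:,:,::-1])
E
```

```text
[-10.6476897    3.34259153   4.52116486] [ 0.58085778 -0.11118353  0.04017743]
```

View pics/p3.png

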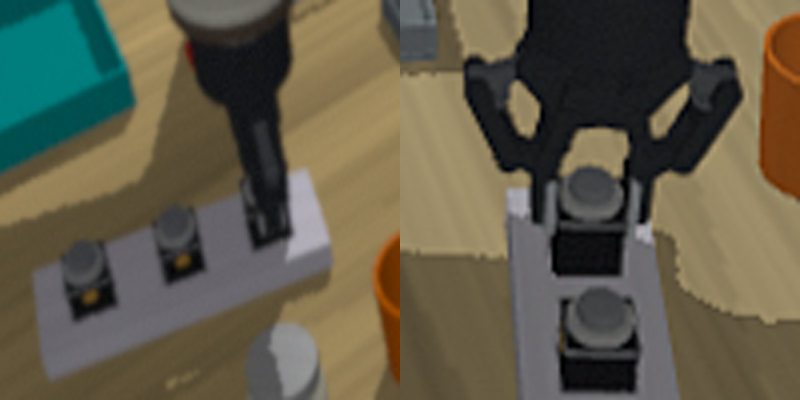

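Request:
servo_tool(motion=[[1, [-0.003, 0.001, 0.0], 0], [1, [-0.003, 0.001, 0.01], 0], [1, [-0.003, 0.001, 0.02], 0], [1, [-0.003, 0.001, 0.04], 0], [1, [-0.003, 0.001, 0.08], 0], [1, [-0.003, 0.001, 0.14], 0], [1, [-0.003, 0.001, 0.2], 0], [1, [-0.003, 0.001, 0.2], 0]])

```text
time_s: 14.0
ee_pos: [0.5824, -0.1117, 0.1455]
ee_rot: [[0.245, 0.97, 0.007], [0.97, -0.245, -0.002], [-0.0, 0.007, -1.0]]
contact_force: [0.8, -0.2, -0.8]
width: 0.0331
grip_force: 41.6
```

```bash
python3 - <<'E'
from h import *
a=robot.grab_frame("scene");b=robot.grab_frame("side");print(robot.state()["contact_force"],robot.state()["ee_pos"])
V=np.hstack([cv2.resize(a["image"][170:310,160:300],(400,400),interpolation=2),cv2.resize(b["image"][180:320,330:450],(400,400),interpolation=2)])
cv2.imwrite("pics/p4.png",V[:,:,::-1])
E
```

```text
[-0.70525828  0.47064669 -1.92751291] [ 0.58097436 -0.11123333  0.14137819]
```

View pics/p4.png

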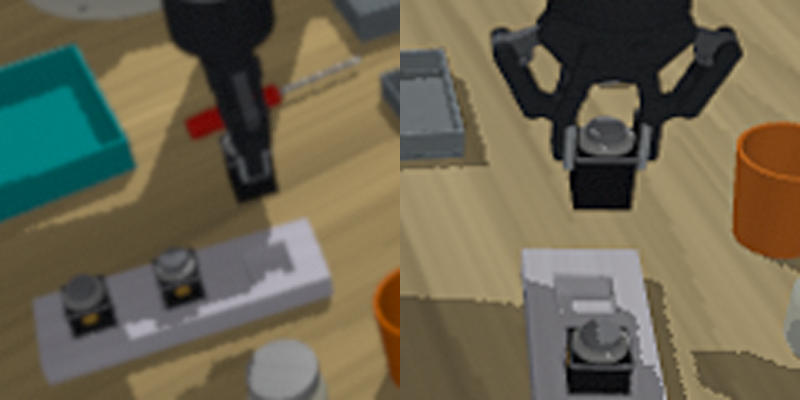

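The switch is lifted clear and hanging upright, and the pocket is empty. I'll check its hang length and carry it over the tray.

Request:
servo_tool(motion=[[1, [-0.16, 0.542, 0], 0], [1, [-0.16, 0.542, 0], 0], [1, [-0.16, 0.542, 0], 0], [1, [-0.16, 0.542, 0], 0], [1, [-0.16, 0.542, 0], 0], [1, [-0.16, 0.542, 0], 0], [1, [-0.16, 0.542, -0.08], 0], [1, [-0.16, 0.542, -0.12], 0], [1, [-0.16, 0.542, -0.12], 0], [1, [-0.16, 0.542, -0.12], 0]])

```text
time_s: 15.1
ee_pos: [0.5006, 0.1597, 0.0804]
ee_rot: [[0.245, 0.97, -0.001], [0.97, -0.245, -0.0], [-0.0, -0.001, -1.0]]
contact_force: [0.1, -0.4, 0.3]
width: 0.0332
grip_force: 41.4
```

```bash
python3 - <<'E'
from h import *
a=robot.grab_frame("scene");b=robot.grab_frame("side");s=robot.state();print(s["contact_force"],s["ee_pos"],s["ee_rot"].round(3).tolist())
V=np.hstack([cv2.resize(a["image"][140:240,270:370],(400,400),interpolation=2),cv2.resize(b["image"][140:240,270:370],(400,400),interpolation=2)])
p=s["ee_pos"]; R=s["ee_rot"]
for f,x0,y0,off in((a,270,140,0),(b,270,140,400)):
    for h,c in((.027,(0,255,0)),(.022,(255,255,0))):
        q=[p+R@np.array([i*.017,j*.017,h]) for i,j in((1,1),(1,-1),(-1,-1),(-1,1))]
        P=(proj(f,q)-[x0,y0])*4+[off,0]
        cv2.polylines(V,[P.astype(np.int32)],True,c,1)
cv2.imwrite("pics/p5.png",V[:,:,::-1])
E
```

```text
[ 0.72006012  0.18552037 -2.11963643] [0.50130278 0.15975778 0.08143093] [[0.245, 0.97, 0.001], [0.97, -0.245, 0.0], [0.001, 0.001, -1.0]]
```

View pics/p5.png

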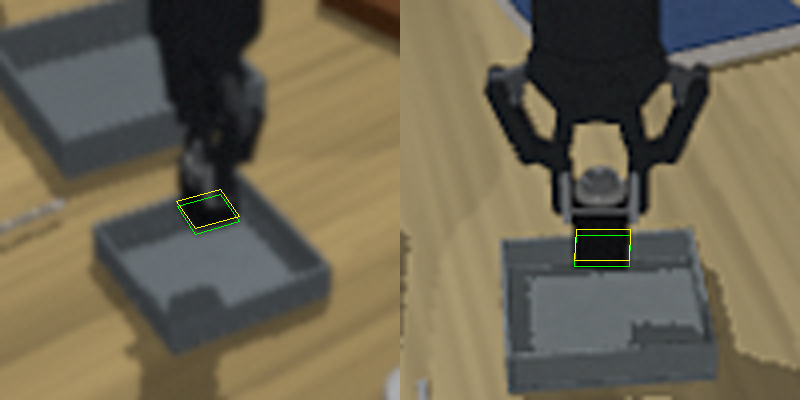

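The green outline (underside 27 mm below TCP) matches, so the switch hardly slipped. Next I'll lower it to contact.

Request:
servo_tool(motion=[[1, [0, 0, -0.04], 0], [1, [0, 0, -0.07], 0], [1, [0, 0, -0.085], 0], [1, [0, 0, -0.09], 0], [1, [0, 0, -0.09], 0], [1, [0, 0, -0.09], 0]])

```text
time_s: 15.8
ee_pos: [0.5011, 0.1599, 0.0361]
ee_rot: [[0.245, 0.97, 0.001], [0.97, -0.245, 0.0], [0.0, 0.001, -1.0]]
contact_force: [-0.5, 0.1, -1.4]
width: 0.0332
grip_force: 41.6
```

Request:
servo_tool(motion=[[1, [0, 0, -0.003], 0], [1, [0, 0, -0.006], 0], [1, [0, 0, -0.006], 0]])

```text
time_s: 16.1
ee_pos: [0.5006, 0.1599, 0.0322]
ee_rot: [[0.244, 0.97, -0.0], [0.97, -0.244, -0.0], [-0.0, -0.0, -1.0]]
contact_force: [-0.5, 0.1, -1.0]
width: 0.0332
grip_force: 41.6
```

Request:
servo_tool(motion=[[1, [0, 0, -0.002], 0], [1, [0, 0, -0.003], 0], [1, [0, 0, -0.003], 0]])

```text
time_s: 16.4
ee_pos: [0.5007, 0.1599, 0.031]
ee_rot: [[0.245, 0.97, 0.0], [0.97, -0.245, 0.0], [0.0, 0.0, -1.0]]
contact_force: [-3.0, -0.1, 5.2]
width: 0.0331
grip_force: 42.1
```

Request:
servo_tool(motion=[[0.1, [0, 0, 0], 0], [-0.2, [0, 0, 0], 0], [-0.6, [0, 0, 0], 0], [-1, [0, 0, 0], 0], [-1, [0, 0, 0], 0], [-1, [0, 0, 0], 0], [-1, [0, 0, 0.04], 0], [-1, [0, 0, 0.1], 0], [-1, [0, 0, 0.2], 0], [-1, [0, 0, 0.3], 0], [-1, [0, 0, 0.4], 0], [-1, [0, 0, 0.4], 0]])

```text
time_s: 17.6
ee_pos: [0.5025, 0.1602, 0.2377]
ee_rot: [[0.244, 0.97, 0.01], [0.97, -0.244, 0.002], [0.004, 0.009, -1.0]]
contact_force: [0.4, -0.7, -0.9]
width: 0.0854
grip_force: 0.0
```

```bash
python3 - <<'E'
from h import *
a=robot.grab_frame("scene");b=robot.grab_frame("side");s=robot.state();print(s["contact_force"],s["ee_pos"],s["width"],s["time_s"])
V=np.hstack([cv2.resize(a["image"][130:310,160:380],(400,400),interpolation=2),cv2.resize(b["image"][170:370,270:470],(400,400),interpolation=2)])
cv2.imwrite("pics/p6.png",V[:,:,::-1])
E
```

```text
[ 0.24910777 -0.12490514 -1.13689385] [0.50093045 0.15995252 0.23177152] 0.0854184058402019 17.7
```

View pics/p6.png

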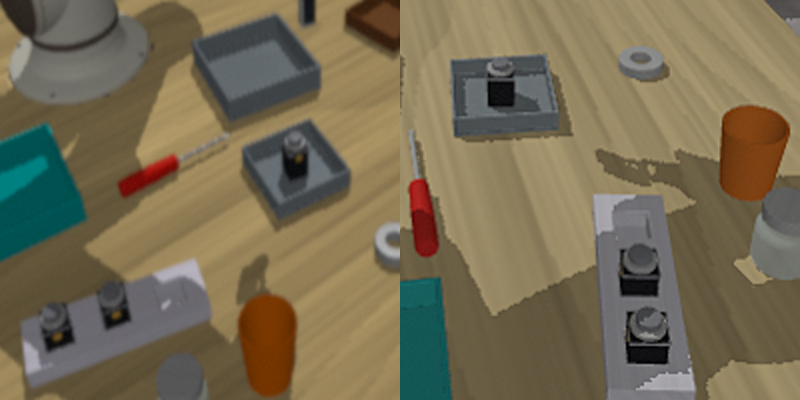

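The switch stands upright in the middle of the small grey tray. The other two are seated with their buttons in, and the gripper is clear.

```bash
python3 -c "
from station import robot
print(robot.close_job())"
```

```text
the job is handed in; nothing more can be done
None
```

The job is handed in: all three buttons are pressed in, the tired switch (+y end pocket, about 3.7 N peak against 7.3 N for the others) stands upright in the small grey reject tray, and the two sound ones are still seated in the rack; the hand-in returned no verdict.

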